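Slide a clip carrier home round the bent bar of a board holder

ROBOT

A 6-joint arm with a two-finger parallel gripper is mounted at the origin on the work surface. World frame = base frame: x ahead of the robot, y to its left, z up, the work surface at z = 0. Lengths are in m, angles in rad, forces in N, time in s.
With the tool pointing down it reaches from about 0.35 to 0.975 m from the base axis. Payload 4.9 kg.
Tool frame: the origin (TCP) lies midway between the tips of the shut fingers; the grasp point (between the pads) lies ctrl.tcp_to_grasp behind it (ctrl.tcp_to_grasp is the distance from the TCP to the grasp point, in m); z points along the fingers, y is the direction in which the jaws open and shut (so a half turn about z gives the same grasp; the last joint's range is limited). The gripper opens to 85 mm and grips with 20 to 120 N. Pads are 22 mm wide; open, the fingers measure 114 mm over their backs; the gripper's body (76 mm by 85 mm) begins 54 mm behind the grasp point. The pads swing forward as they close: fully open they stand 13 mm farther back than shut.
Start: joints at [1.175, 0.053, 1.613, -0, 1.476, -0.119], TCP at [0.171, 0.601, 0.231] pointing down, gripper open.
Joint ranges: [-3.01, 3.01], [-1.01, 2.22], [0.06, 2.58], [-1.02, 4.17], [0.09, 2.62], [-3.14, 3.14]. Speed limits (rad/s): [2.57, 2.57, 3.14, 3.14, 3.14, 3.14].

INTERFACE

Orientations are given as a rotation vector (axis times angle).
In Python, from station import ctrl, get_image, calibration, finish_job, models gives the robot as it stands.
- The arm moves only by the shell command python3 -m creep 'ROWS' [FORCE]. ROWS is JSON, a list of rows, each a list of 7 numbers: the opening, from 0 (shut) to 1 (fully open), then the shift along the tool's x, y, z in m, then the turn, a rotation vector about the tool's x, y, z in degrees. A call has 1 to 20 rows; each row shifts and turns the commanded pose from where the row before left it, along the tool's axes as they then stand; what a row does not reach is not made up. A row lasts 1/10 s, in which the tool goes at most 50 mm and 8.59 degrees, less where a joint would pass 70% of its speed; a pose out of reach is approached as far as the arm can. A call with a gripper value outside its range is refused whole. The fingers move at their own pace and stop on an object; FORCE is the grip in N (left out, the last holds). Time passes only in rows, so rows that do not move let the fingers close. It gives the time, the measured TCP pose, the force and the opening at its end, in the units of the state.
- ctrl.get_obs(): the state, without advancing time (a new reading comes with each control period).
- get_image(name): name is "scene" or "top"; returns the picture (400x640x3 uint8, red, green, blue); there is no depth.
- calibration(name): a dict with "mtx" (3x3 intrinsics, pixels), "R" (3x3) and "t" (3): a world point X has camera coordinates R X + t. Camera axes: x right, y down, z forward; pixel columns grow to the right and rows downward; lengths in m; the calibration is good to about 2 mm. A picture is of the moment at which its call begins. calibration takes no time and is no camera call.
- finish_job(): hands the job in, once; it reports no verdict.
Trained networks look in the newest picture that a camera, given by its name, has taken for a name from the list of things; names that differ only in an ending like _2 or _b are one class to them, and where a whole thing is asked for, a point or a joint stands for the part that bears it (a point fixed in the world has none). Each returns a list of dicts, best first, with "conf" (0 to 1); they miss things now and then, are a little off and sometimes report something else, mostly with a low value. They report only what shows in the picture. A call takes as long as a camera call.
- models.search_frame(camera, name): "extent" ([left, top, right, bottom] in pixels, round what is visible of it).
The state is a dict: "t": time; "q": joint angles; "dq": joint speeds; "effort": joint torques, N m; "tool_pos": TCP position; "tool_rot": TCP orientation; "contact_force": force on the tool from outside, world axes, zero at the start; "wrist_torque": the same for the moment, N m; "opening": finger opening in m.
Only numpy, scipy, OpenCV 4.12 (cv2) and the standard library are available. Lean on these libraries where they do the work, as an engineer would, in place of code of your own. Each camera call takes 0.05 s, during which the arm holds its last target. There are 200 camera calls.

TASK

Pick up the drilled clip carrier, thread it onto the free end of the bent bar of the board holder and slide it gently along the bar, round the bend, until it sits fully home against the stop disc, without letting it bind or forcing the bar. Leave it hanging there upright and let go; leave the other things on the bench where they are.

Things in the scene. Friction and masses are not known exactly. Their poses are not given: they have to be found in the camera images.
- carrier: clip carrier, loose, some 70 g: aluminium block 20 mm long (x, bore axis) x 24 wide (y) x 44 tall, drilled through along x, 13.6 mm bore, axis 31 mm above the underside; on top, centred, a black upright grip fin 20 (x) x 9 (y) x 34 mm tall, 78 mm in all. Stands upright on a 3 mm mat. Origin: centre of underside; z up. Same end for end. Hung on the bar it stays upright by its weight.
- carrier_bore (a point): centre of the carrier's bore, 31 mm above its underside, halfway along; axes as the carrier's (x along the bore). The bore has 1.8 mm of play all round on the bar, so the carrier drops 1.8 mm when let go there.
- bar: near part of a bent, rigid, fixed round steel bar, 10 mm diameter, axis level at 100 mm above the table. Origin: on the bar's axis at mid-bend; x parallel to the straight near leg, pointing from the free end to the bend; z up. The bar bends to the left (+y). Its axis here runs straight from (-98, -6) mm to (-23, -6), then by chords to (-11, -4) and (0, 0); each corner turns 10 degrees.
- bar_tip (a point): centre of the bar's rounded free end, at (-98, -6, 0) mm in the bar's frame (the metal ends 5 mm farther out); axes as the bar's
- bar_corner (a point): end of the straight near leg, where the bend begins, at (-23, -6, 0) mm in the bar's frame; axes as the bar's
- bar_bend (a point): bar's axis at mid-bend (same as bar). Here the bar turns left by a further 1 to 19 degrees: bent by hand, different every time, not measured. Then a 12 mm chord, a 10 degree corner, a 12 mm chord, a 10 degree corner, then the straight far leg (so 41 to 59 degrees left of x). 75 mm along it is the face of a fixed stop disc, 30 mm diameter; a post carries the bar 50 mm beyond.
- reel: bystander: metal solder reel standing on end, 48 mm diameter, 30 mm tall; origin at the centre of its underside
- flux: bystander: blue bottle with steel cap, 46 mm diameter, 85 mm tall; origin at the centre of its underside
- board: bystander: green circuit board 70 x 50 mm, 10 mm high; origin at the centre of its underside
- nippers: bystander: red-handled nippers lying flat, about 105 mm long; origin near the middle
- pot: bystander: small clear pot with black lid, 52 mm diameter, 45 mm tall; origin at the centre of its underside
- driver: bystander: screwdriver with red handle lying flat, 150 mm long; origin near its middle
- tweezers: bystander: steel tweezers lying flat, 120 mm long; origin at the middle

How it is judged:
On the way, in this order (a step that is already met when the one before it is completed fails the run):
1. the carrier is threaded on the bar's near leg (x of carrier_bore in the frame of bar between -0.085 and -0.03 m and y of carrier_bore in the frame of bar between -0.0105 and -0.0015 m and z of carrier_bore in the frame of bar between -0.005 and 0.005 m), for 0.1 s.
2. the carrier has passed the bend on the bar (x of carrier_bore in the frame of bar above 0.02 m and distance between carrier_bore and bar above 0.04 m and z of carrier_bore in the frame of bar between -0.005 and 0.005 m), for 0.1 s.
At the end, for the whole second after the job is handed in: The carrier hangs at rest on the far leg of the bar, upright within 0.3 rad, its end within about 3 mm of the stop disc (bore centre 85 to 92 mm from the bar's bend point), its bore centre within 5 mm of the bar's height (distance between carrier_bore and bar between 0.085 and 0.092 m and x of carrier_bore in the frame of bar above 0.03 m and y of carrier_bore in the frame of bar above 0.03 m and z of carrier_bore in the frame of bar between -0.005 and 0.005 m and angle between carrier's own z axis and vertical below 0.3 rad and linear speed of carrier below 0.02 m/s); the robot touches nothing.
It fails at once if the carrier is forced on the bar (more than 25 N between them) (contact force between carrier and bar above 25 N).
It fails at once if a bystander is moved by more than 30 mm (distance of any of reel, flux, board, nippers, pot, driver, tweezers from where it was at the start of the episode above 0.03 m).
It also fails if it takes over 72 s, if anything falls off the work surface, if the arm or the gripper's body presses on something with over 40 N, if the wrist force passes 120 N, or if a joint passes its speed limit or range.

## Working session

There is one attempt and no reset: what is moved stays moved. The work goes in short steps, Python scripts to look and compute and a shell command to move; the robot and the scene stay as the last step left them, time stands still between calls to the robot, and variables do not carry over. Pictures are saved under pics/ and viewed, about 8 in all and at most 12, crops included, and the job is handed in when it is done.

```bash
mkdir -p pics; ls
python3 - <<'E'
from station import ctrl,get_image,calibration,models
import cv2,numpy as np
for n in("scene","top"):
    im=get_image(n);cv2.imwrite(f"pics/{n}0.png",im[:,:,::-1])
    c=calibration(n);print(n,np.round(c["mtx"],1).tolist(),np.round(c["R"],4).tolist(),np.round(c["t"],4).tolist())
    for k in("carrier","bar","reel","flux","bar_tip","carrier_bore"):
        print(k,[(np.round(d["extent"]).tolist(),round(d["conf"],2)) for d in models.search_frame(n,k)][:3])
o=ctrl.get_obs();print(o["t"],o["tool_pos"],o["tool_rot"],o["opening"],ctrl.tcp_to_grasp)
E
```

```text
pics
scene [[434.2, 0.0, 320.9], [0.0, 434.2, 207.2], [0.0, 0.0, 1.0]] [[0.616, 0.7877, -0.005], [0.5626, -0.4444, -0.6971], [-0.5513, 0.4267, -0.7169]] [-0.3699, -0.2616, 1.2979]
carrier [([173.0, 304.0, 191.0, 331.0], 0.88)]
bar [([240.0, 172.0, 320.0, 255.0], 0.91)]
reel [([162.0, 234.0, 188.0, 261.0], 0.58)]
flux [([419.0, 209.0, 442.0, 243.0], 0.65)]
bar_tip [([243.0, 172.0, 320.0, 256.0], 0.78)]
carrier_bore [([169.0, 298.0, 192.0, 332.0], 0.74), ([310.0, 157.0, 351.0, 172.0], 0.57)]
top [[410.2, 0.0, 321.0], [0.0, 410.2, 199.1], [0.0, 0.0, 1.0]] [[0.0227, -0.9997, -0.0034], [-0.9959, -0.0223, -0.0871], [0.087, 0.0053, -0.9962]] [-0.0095, 0.6144, 0.8896]
carrier [([462.0, 202.0, 482.0, 215.0], 0.59)]
bar [([315.0, 169.0, 364.0, 300.0], 0.77), ([426.0, 276.0, 452.0, 296.0], 0.53)]
reel [([427.0, 275.0, 454.0, 297.0], 0.74)]
flux [([222.0, 133.0, 248.0, 155.0], 0.64)]
bar_tip [([315.0, 165.0, 363.0, 296.0], 0.62)]
carrier_bore [([456.0, 197.0, 486.0, 215.0], 0.61)]
0.7 [0.17078337 0.6011816  0.23130652] [ 4.33390575e-01  3.11152465e+00 -4.17005808e-05] 0.08552051354534417 0.0187
```

Run:
```python
import cv2
a=cv2.imread("pics/top0.png")[110:330,200:500];cv2.imwrite("pics/t1.png",cv2.resize(a,(795,583),interpolation=cv2.INTER_CUBIC))
a=cv2.imread("pics/scene0.png")[140:360,140:440];cv2.imwrite("pics/s1.png",cv2.resize(a,(795,583),interpolation=cv2.INTER_CUBIC))
```

```text
(no output)
```

View pics/t1.png

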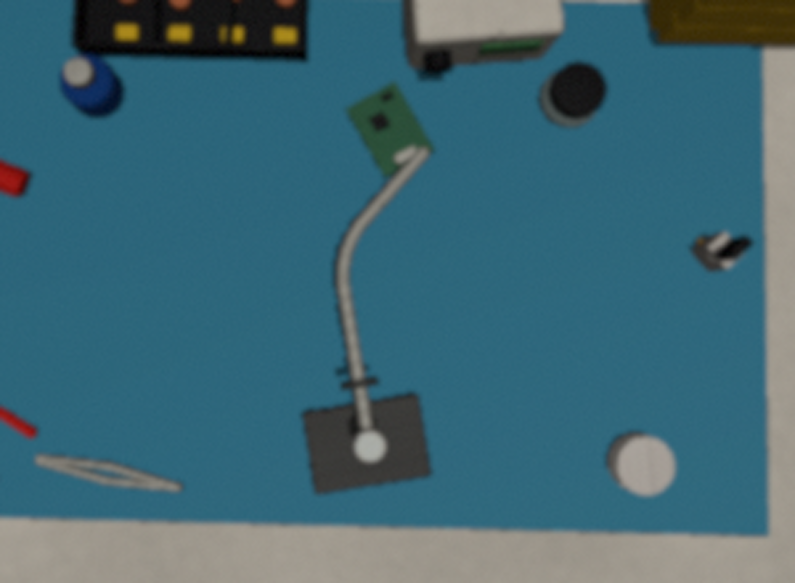

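View pics/s1.png

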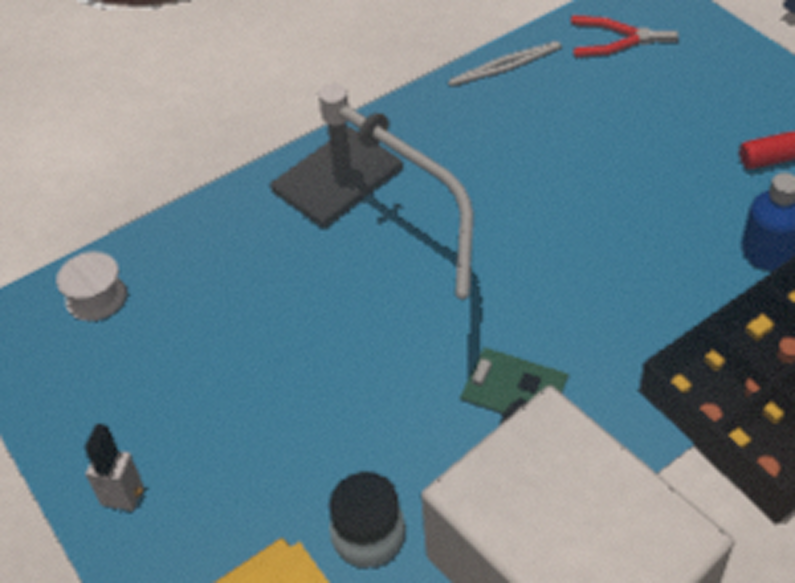

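The top view shows the bar's tip at crop (428,152), the bend near (345,255) and the disc at (360,382). The carrier is at (720,250), with the black fin leaning away up and right. In the scene view the carrier is at (115,470) and the bar tip at (462,293). Next I fit models to both views.

```bash
cat > h.py <<'E'
import cv2,numpy as np
from station import calibration
C={n:calibration(n) for n in("scene","top")}
S=8
def proj(n,X):
    c=C[n];p=np.asarray(X)@np.array(c["R"]).T+np.array(c["t"]);z=p[:,2]
    p=p@np.array(c["mtx"]).T;return p[:,:2]/p[:,2:],z
def barpts(p):  # world polyline: tip, heading, bend angle deg; stop face at last
    x,y,h,b=p[:4];d=np.radians(np.cumsum([0,10,10,b,10,10]));L=[75,np.hypot(12,2),np.hypot(11,4),12,12,75]
    a=h+d;P=[np.array([x,y])]
    for l,t in zip(L,a):P.append(P[-1]+l/1000*np.array([np.cos(t),np.sin(t)]))
    return np.c_[np.array(P),np.full(7,.1)]
def canvas(roi):return np.zeros(((roi[3]-roi[1])*S,(roi[2]-roi[0])*S),np.uint8)
def down(m):return cv2.GaussianBlur(cv2.resize(m,None,fx=1/S,fy=1/S,interpolation=cv2.INTER_AREA).astype(float)/255,(0,0),.8)
def tr(q,roi):return np.round((q+.5-np.array(roi[:2]))*S*16).astype(int)
def drawbar(n,p,roi,dxy=(0,0)):
    m=canvas(roi);q,z=proj(n,barpts(p));q=q+dxy
    w=max(1,int(round(.010*C[n]["mtx"][0][0]/z.mean()*S)))
    cv2.polylines(m,[tr(q,roi).reshape(-1,1,2)],False,255,w,cv2.LINE_AA,4);return down(m)
def drawbox(n,m,roi,p,sx,sy,z0,z1,val=255):
    x,y,a=p;R=np.array([[np.cos(a),-np.sin(a)],[np.sin(a),np.cos(a)]])
    c=np.array([[i*sx/2,j*sy/2] for i in(-1,1) for j in(-1,1)])@R.T+[x,y]
    X=np.r_[np.c_[c,[z0]*4],np.c_[c,[z1]*4]]
    cv2.fillConvexPoly(m,cv2.convexHull(tr(proj(n,X)[0],roi).astype(np.int32)),val,cv2.LINE_AA,4)
def soft(im,roi):  # 1 where not mat-coloured (mat is blue: b-r large)
    f=im[roi[1]:roi[3],roi[0]:roi[2]].astype(float);bl=f[:,:,2];rd=f[:,:,0]
    s=(bl-rd)/(bl+20);mat=np.median(s);return np.clip(1-s/mat,0,1)
def ray(n,uv,z):
    c=C[n];R=np.array(c["R"]);d=R.T@np.linalg.solve(np.array(c["mtx"]),[*uv,1]);o=-R.T@np.array(c["t"])
    return o+d*(z-o[2])/d[2]
E
cat > fit.py <<'E'
from h import *
from scipy.optimize import minimize
I={n:cv2.imread(f"pics/{n}0.png")[:,:,::-1] for n in("scene","top")}
t=ray("top",(200+428/2.65,110+152/2.65),.1);b=ray("top",(200+345/2.65,110+265/2.65),.1)
ts=ray("scene",(140+462/2.65,140+290/2.65),.1);print("tip top/scene",t,ts)
h0=np.arctan2(*(b-t)[1::-1])
roi={"top":[318,160,372,246],"scene":[285,188,325,256]}
print(soft(I["top"],roi["top"]).max(),)
W={}
# top: leave out board rows above 178 (tip fitted in scene)
for n in roi: W[n]=np.ones((roi[n][3]-roi[n][1],roi[n][2]-roi[n][0]))
W["top"][:18]=0
T={n:soft(I[n],roi[n]) for n in roi}
def run(views,x0):
    def f(p):
        return sum((W[n]*(drawbar(n,p,roi[n])-T[n]/np.percentile(T[n],98))**2).sum() for n in views)
    best=None
    for b0 in(5,10,15):
        r=minimize(f,[*x0,b0],method="Nelder-Mead",options=dict(initial_simplex=np.array([[*x0,b0]]+[np.array([*x0,b0])+d for d in np.diag([.008,.008,.1,5])]),maxiter=400,xatol=1e-5))
        if best is None or r.fun<best.fun:best=r
    return best
for v in(["top"],["scene"],["top","scene"]):
    r=run(v,[t[0],t[1],h0]);p=r.x;print(v,np.round(p[:2]*1000,1),"h",np.degrees(p[2]).round(1),"b",p[3].round(1),r.fun.round(1),"bend",(barpts(p)[3]*1e3).round(1),"stop",(barpts(p)[6]*1e3).round(1))
# carrier
roi={"top":[452,188,494,224],"scene":[162,290,202,342]}
T={n:soft(I[n],roi[n]) for n in roi}
D={n:np.clip(1-I[n][roi[n][1]:roi[n][3],roi[n][0]:roi[n][2]].max(2)/90.,0,1) for n in roi}
def f(p,views):
    e=0
    for n in views:
        m=canvas(roi[n]);drawbox(n,m,roi[n],p,.02,.024,.003,.047);g=canvas(roi[n])
        drawbox(n,m,roi[n],p,.02,.009,.047,.081);drawbox(n,g,roi[n],p,.02,.009,.047,.081)
        t=T[n]/max(.3,np.percentile(T[n],97));e+=((down(m)-np.clip(t,0,1))**2).sum()+((down(g)-D[n]/max(.2,D[n].max()))**2).sum()
    return e
c0=ray("top",(200+712/2.65,110+255/2.65),.03)
for v in(["top"],["scene"],["top","scene"]):
    R=[]
    for a in np.radians(range(0,180,20)):
        x0=np.array([c0[0],c0[1],a]);r=minimize(f,x0,args=(v,),method="Nelder-Mead",options=dict(initial_simplex=np.array([x0]+[x0+d for d in np.diag([.008,.008,.3])])));R.append((r.fun.round(2),(r.x[:2]*1e3).round(1).tolist(),(np.degrees(r.x[2])%180).round(0)))
    print(v,sorted(R)[:3])
for n in roi:cv2.imwrite(f"pics/m_{n}.png",np.hstack([T[n],D[n]])*255)
E
python3 fit.py
```

```text
tip top/scene [ 0.6759019  -0.07840029  0.1       ] [ 0.67394942 -0.07258002  0.1       ]
1.0
['top'] [675.9 -73.4] h 139.7 b 10.8 6.0 bend [597.3 -14.6 100. ] stop [499.7 -26.4 100. ]
['scene'] [674.4 -73.8] h 140.1 b 10.2 47.6 bend [595.3 -15.6 100. ] stop [497.7 -26.9 100. ]
['top', 'scene'] [674.9 -74. ] h 139.5 b 10.9 62.9 bend [596.4 -15.  100. ] stop [498.8 -26.6 100. ]
['top'] [(np.float64(229.4), [609.6, -327.2], np.float64(118.0)), (np.float64(229.41), [609.6, -327.2], np.float64(118.0)), (np.float64(229.42), [609.6, -327.2], np.float64(118.0))]
['scene'] [(np.float64(47.57), [609.3, -330.0], np.float64(144.0)), (np.float64(47.58), [609.4, -330.0], np.float64(144.0)), (np.float64(47.61), [609.3, -330.0], np.float64(144.0))]
['top', 'scene'] [(np.float64(296.66), [609.6, -329.7], np.float64(138.0)), (np.float64(296.67), [609.7, -329.7], np.float64(137.0)), (np.float64(296.69), [609.6, -329.7], np.float64(138.0))][ WARN:0@8.840] global loadsave.cpp:1063 imwrite_ Unsupported depth image for selected encoder is fallbacked to CV_8U.
```

Run:
```python
import cv2,numpy as np
a=cv2.imread("pics/top0.png")[188:224,452:494];b=cv2.imread("pics/scene0.png")[295:340,162:202]
r=lambda i:cv2.resize(i,(390,390),interpolation=cv2.INTER_CUBIC)
cv2.imwrite("pics/c1.png",np.hstack([r(a),r(b)]))
```

```text
(no output)
```

View pics/c1.png

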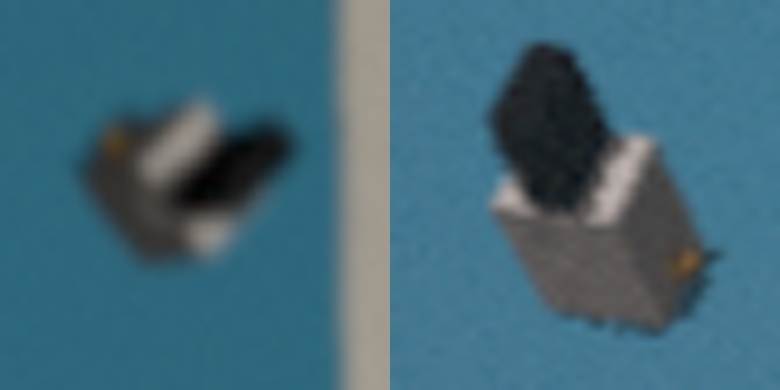

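Both fits agree. The bar tip is at about (675,-74) mm, heading 139.5°, with a bend of about 11°. The carrier is at (609.5,-330), yaw about 138° (fin's long axis runs up-right in the top view), so it is already nearly parallel to the near leg. Moving now.

```bash
cat >> h.py <<'E'
def to(x,y,z,yaw):
    from station import ctrl
    from scipy.spatial.transform import Rotation as Ro
    o=ctrl.get_obs();R=Ro.from_rotvec(o["tool_rot"]);M=R.as_matrix();p=np.array(o["tool_pos"])
    yw=np.degrees(np.arctan2(M[1,0],M[0,0]))
    G=Ro.from_euler("z",yaw,degrees=True)*Ro.from_euler("x",180,degrees=True)
    print("t %.2f pos"%o["t"],(p*1e3).round(1),"yaw %.1f"%(yw%360),"F",np.round(o["contact_force"],1),"T",np.round(o["wrist_torque"],2),"open %.1f"%(o["opening"]*1e3))
    print("shift mm now",((np.array([x,y,z])/1e3-p)@M*1e3).round(1),"turn",np.degrees((R.inv()*G).as_rotvec()).round(1),"shift after turn",((np.array([x,y,z])/1e3-p)@G.as_matrix()*1e3).round(1))
E
python3 -m creep '[[0.6,-0.0308,-0.0353,0,0,0,0],[0.6,-0.0308,-0.0353,0,0,0,0],[0.6,-0.0308,-0.0353,0,0,0,0],[0.6,-0.0308,-0.0353,0,0,0,0],[0.6,-0.0308,-0.0353,0,0,0,0],[0.6,-0.0308,-0.0353,0,0,0,0],[0.6,-0.0308,-0.0353,0,0,0,0],[0.6,-0.0308,-0.0353,0,0,0,0],[0.6,-0.0308,-0.0353,0,0,0,0],[0.6,-0.0308,-0.0353,0,0,0,0],[0.6,-0.0308,-0.0353,0,0,0,0],[0.6,-0.0308,-0.0353,0,0,0,0],[0.6,-0.0308,-0.0353,0,0,0,0],[0.6,-0.0308,-0.0353,0,0,0,0],[0.6,-0.0308,-0.0353,0,0,0,0],[0.6,-0.0308,-0.0353,0,0,0,0],[0.6,-0.0308,-0.0353,0,0,0,0],[0.6,-0.0308,-0.0353,0,0,0,0],[0.6,-0.0308,-0.0353,0,0,0,0],[0.6,-0.0308,-0.0353,0,0,0,0]]'
python3 -m creep '[[0.6,0,0,0,0,0,6.6],[0.6,0,0,0,0,0,6.6],[0.6,0,0,0,0,0,6.6],[0.6,0,0,0,0,0,6.6],[0.6,0,0,0,0,0,0],[0.6,0,0,0,0,0,0]]'
python3 -c "from h import *;to(609.5,-329.7,51,138)"
```

```text
t: 2.7
tool_pos: [0.571, -0.2483, 0.2313]
tool_rot: [0.434, 3.111, 0.0]
contact_force: [0.6, 0.1, 1.0]
opening: 0.0512
t: 3.3
tool_pos: [0.5704, -0.2463, 0.2313]
tool_rot: [1.129, 2.932, -0.0]
contact_force: [-0.2, 0.6, 0.0]
opening: 0.0516
t 3.30 pos [ 570.4 -246.3  231.3] yaw 137.9 F [-0.2  0.6  0. ] T [-0.02  0.01  0.03] open 51.6
shift mm now [-84.9 -35.6 180.3] turn [-0.   0.  -0.1] shift after turn [-84.9 -35.8 180.3]
```

```bash
python3 -m creep '[[0.6,-0.0425,-0.0178,0,0,0,0],[0.6,-0.0424,-0.0178,0,0,0,0],[0.6,0,0,0.04,0,0,0],[0.6,0,0,0.04,0,0,0],[0.6,0,0,0.02,0,0,0],[0.6,0,0,0,0,0,0],[0.6,0,0,0,0,0,0]]'
python3 - <<'E'
from h import *;to(609.5,-329.7,51,138)
from station import get_image
a=get_image("top")[150:260,400:520,::-1];b=get_image("scene")[230:350,110:240,::-1]
r=lambda i:cv2.resize(i,(400,400),interpolation=cv2.INTER_CUBIC)
cv2.imwrite("pics/c2.png",np.hstack([r(a),r(b)]))
E
```

```text
t: 4.0
tool_pos: [0.6095, -0.3297, 0.1317]
tool_rot: [1.131, 2.931, -0.0]
contact_force: [0.3, -0.5, 0.7]
opening: 0.0511
t 4.00 pos [ 609.5 -329.7  131.7] yaw 137.8 F [ 0.3 -0.5  0.7] T [0. 0. 0.] open 51.1
shift mm now [ 0.   0.1 80.7] turn [ 0.   0.  -0.2] shift after turn [-0.   0.1 80.7]
```

View pics/c2.png

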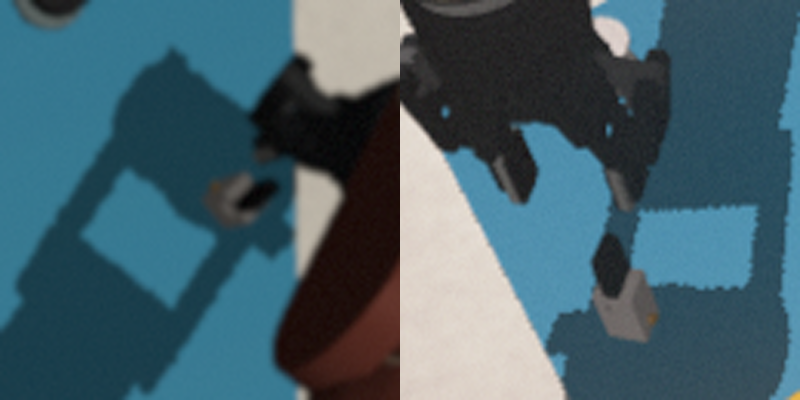

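In the scene half, the fingertips are at (530,200) and (625,205), straddling the line down to the fin at (612,265). The alignment is consistent, so I descend and grip.

```bash
python3 -m creep '[[0.6,0,0,0.02,0,0,0],[0.6,0,0,0.02,0,0,0],[0.6,0,0,0.02,0,0,0],[0.6,0,0,0.015,0,0,0],[0.6,0,0,0.0057,0,0,0],[0.6,0,0,0,0,0,0],[0.0,0,0,0,0,0,0],[0.0,0,0,0,0,0,0],[0.0,0,0,0,0,0,0],[0.0,0,0,0,0,0,0],[0.0,0,0,0,0,0,0],[0.0,0,0,0,0,0,0],[0.0,0,0,0,0,0,0]]' 40
python3 - <<'E'
from h import *;to(609.5,-329.7,51,138)
from station import get_image
a=get_image("top")[150:260,400:520,::-1];b=get_image("scene")[260:350,130:220,::-1]
r=lambda i:cv2.resize(i,(400,400),interpolation=cv2.INTER_CUBIC)
cv2.imwrite("pics/c3.png",np.hstack([r(a),r(b)]))
E
```

```text
t: 5.4
tool_pos: [0.6101, -0.3302, 0.052]
tool_rot: [1.132, 2.928, -0.001]
contact_force: [-0.8, 0.3, 5.8]
opening: 0.0082
t 5.40 pos [ 610.1 -330.2   52. ] yaw 137.7 F [-0.8  0.3  5.8] T [-0.    0.01  0.  ] open 8.2
shift mm now [0.8 0.  1. ] turn [ 0.   0.1 -0.3] shift after turn [0.8 0.  1. ]
```

View pics/c3.png

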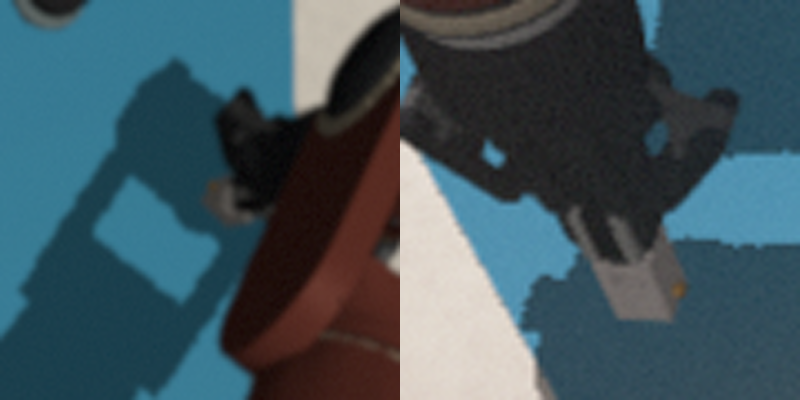

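```bash
python3 - <<'E'
from h import *
for a,b in(((415,40),(550,388)),((560,33),(427,492))):
    ua=(200+a[0]/2.65,110+a[1]/2.65);ub=(140+b[0]/2.65,140+b[1]/2.65)
    for z in(0,.03,.05,.06,.07,.08,.1,.12):
        p,q=ray("top",ua,z),ray("scene",ub,z);print(z,(p*1e3).round(),(q*1e3).round())
E
python3 -m creep '[[0,0,0,-0.004,0,0,0],[0,0,0,-0.01,0,0,0],[0,0,0,-0.02,0,0,0],[0,0,0,-0.02,0,0,0],[0,0,0,-0.02,0,0,0],[0,0,0,-0.02,0,0,0],[0,0,0,-0.02,0,0,0],[0,0,0,0,0,0,0],[0,0,0,0,0,0,0]]'
python3 -c "from h import *;to(699.5,-94.8,160,139.5)"
```

```text
0 [792. -75.   0.] [728. -30.   0.]
0.03 [784. -72.  30.] [742. -44.  30.]
0.05 [779. -71.  50.] [752. -54.  50.]
0.06 [776. -70.  60.] [757. -58.  60.]
0.07 [773. -69.  70.] [762. -63.  70.]
0.08 [770. -68.  80.] [766. -68.  80.]
0.1 [765. -67. 100.] [776. -77. 100.]
0.12 [759. -65. 120.] [786. -86. 120.]
0 [ 801. -202.    0.] [ 740. -157.    0.]
0.03 [ 793. -196.   30.] [ 754. -166.   30.]
0.05 [ 787. -192.   50.] [ 764. -172.   50.]
0.06 [ 784. -190.   60.] [ 768. -175.   60.]
0.07 [ 781. -187.   70.] [ 773. -178.   70.]
0.08 [ 779. -185.   80.] [ 778. -181.   80.]
0.1 [ 773. -181.  100.] [ 787. -187.  100.]
0.12 [ 767. -177.  120.] [ 797. -192.  120.]
t: 6.4
tool_pos: [0.6092, -0.3296, 0.1646]
tool_rot: [1.132, 2.93, -0.0]
contact_force: [-0.9, 1.0, -1.5]
opening: 0.0087
t 6.40 pos [ 609.2 -329.6  164.6] yaw 137.7 F [-0.9  1.  -1.5] T [ 0.02 -0.05  0.02] open 8.7
shift mm now [ 91.1 234.5   4.6] turn [-0.   0.  -1.8] shift after turn [ 83.9 237.2   4.6]
```

```bash
python3 -m creep '[[0,0,0,0,0,0,-1.8],[0,0.014,0.0395,0,0,0,0],[0,0.014,0.0395,0,0,0,0],[0,0.014,0.0395,0,0,0,0],[0,0.014,0.0395,0,0,0,0],[0,0.014,0.0395,0,0,0,0],[0,0.014,0.0397,0,0,0,0],[0,0,0,0.02,0,0,0],[0,0,0,0.02,0,0,0],[0,0,0,0.0066,0,0,0],[0,0,0,0,0,0,0],[0,0,0,0,0,0,0],[0,0,0,0,0,0,0]]'
python3 - <<'E'
from h import *;to(699.5,-94.8,118,139.5)
from station import get_image
A=get_image("top");B=get_image("scene")
cv2.imwrite("pics/top2.png",A[:,:,::-1]);cv2.imwrite("pics/scene2.png",B[:,:,::-1])
a=A[130:220,310:400,::-1];b=B[190:280,270:360,::-1]
r=lambda i:cv2.resize(i,(400,400),interpolation=cv2.INTER_CUBIC)
cv2.imwrite("pics/c4.png",np.hstack([r(a),r(b)]))
E
```

```text
t: 7.7
tool_pos: [0.6999, -0.0953, 0.1193]
tool_rot: [1.087, 2.946, 0.0]
contact_force: [0.0, -0.4, -0.2]
opening: 0.0083
t 7.70 pos [699.9 -95.3 119.3] yaw 139.5 F [ 0.  -0.4 -0.2] T [-0.   -0.    0.01] open 8.3
shift mm now [0.7 0.1 1.3] turn [0.1 0.1 0. ] shift after turn [0.7 0.1 1.3]
```

View pics/c4.png

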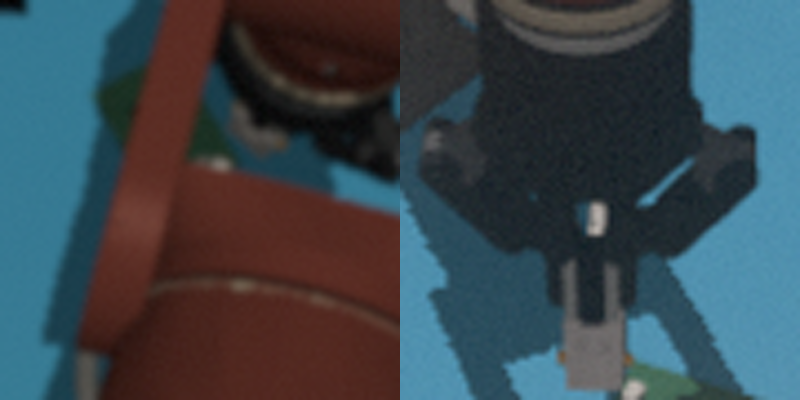

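The scene camera looks almost straight along the near leg. The carrier's end face is at about crop (565–625, 315–388), and the bar tip shows centred between the fingers at (597,218). I'll check the lateral alignment with sub-pixel precision.

Run:
```python
from h import *
B=cv2.imread("pics/scene2.png")[:,:,::-1].astype(float)
x,y=.6999,-.0953;a=np.radians(139.5);e=np.array([np.cos(a),np.sin(a)]);l=np.array([-e[1],e[0]])
f=lambda s,w,z:[*(np.array([x,y])+s*e+w*l),z]
zb=.1193-.018
q,_=proj("scene",[f(-.01,w,zb+h) for w in(-.012,0,.012) for h in(-.031,0,.013)]);print("block pred L/R/C bottom,bore,top",q.round(1).tolist())
print("bar tip end pred",proj("scene",[[.6749,-.0740,.1],[.6744,-.0738,.1],[.66,-.0613,.1]])[0].round(2).tolist())
for v in range(262,278,2):
    print(v,B[v,302:326].mean(1).astype(int).tolist(),"r-b",(B[v,302:326,0]-B[v,302:326,2]).astype(int).tolist())
print("bar")
for v in(235,237,239,241):print(v,B[v,306:324].mean(1).astype(int).tolist())
```

```text
block pred L/R/C bottom,bore,top [[319.5, 278.2], [319.4, 268.3], [319.3, 264.0], [313.1, 278.0], [312.8, 268.1], [312.7, 263.8], [306.7, 277.8], [306.2, 267.9], [306.0, 263.6]]
bar tip end pred [[314.05, 250.11], [313.97, 249.89], [314.59, 242.12]]
262 [71, 71, 70, 72, 80, 96, 100, 97, 84, 58, 51, 49, 49, 62, 82, 98, 99, 99, 83, 118, 134, 130, 133, 132] r-b [-49, -50, -46, -47, -28, -5, 3, 2, -2, -11, -11, -10, -10, -4, -1, 0, 1, 1, -16, -78, -93, -93, -93, -95]
264 [68, 72, 73, 70, 83, 99, 104, 103, 104, 105, 106, 105, 108, 106, 107, 109, 109, 105, 84, 115, 136, 136, 132, 136] r-b [-49, -49, -47, -50, -33, -5, 1, 4, 2, 4, 3, 3, 3, 3, 6, 3, 2, 3, -18, -78, -94, -92, -93, -93]
266 [69, 70, 70, 69, 81, 102, 107, 104, 100, 103, 104, 108, 106, 104, 106, 105, 108, 103, 86, 117, 134, 134, 134, 134] r-b [-50, -49, -50, -50, -32, -6, 3, 5, 5, 2, 1, 3, 3, 2, 3, 4, 5, 2, -16, -77, -93, -95, -92, -92]
268 [71, 86, 123, 99, 99, 110, 108, 101, 102, 99, 108, 106, 109, 104, 97, 102, 109, 104, 87, 111, 133, 135, 134, 132] r-b [-48, -59, -84, -59, -28, -9, 5, 1, 4, 1, 3, 2, 3, 2, 2, 3, 1, 4, -13, -6
[... 518 characters left out ...]
106, 107, 109, 109, 107, 105, 100, 82, 86, 92, 89, 89, 92] r-b [-93, -91, -94, -92, -93, -37, 3, 3, 3, 2, 4, 2, 3, 5, 4, 5, 6, 1, -13, -18, -17, -22, -19, -22]
276 [134, 134, 134, 136, 137, 123, 108, 104, 106, 109, 107, 109, 107, 110, 110, 108, 109, 104, 102, 152, 176, 168, 138, 107] r-b [-91, -93, -92, -93, -93, -37, 2, 3, 3, 4, 3, 3, 3, 4, 2, 4, 1, 1, -6, 4, 13, 9, 2, -10]
bar
235 [35, 40, 32, 39, 45, 50, 57, 82, 85, 73, 47, 40, 40, 32, 38, 40, 39, 68]
237 [37, 39, 33, 46, 65, 67, 97, 142, 168, 151, 90, 41, 36, 40, 36, 33, 36, 36]
239 [40, 39, 35, 48, 62, 66, 100, 138, 167, 151, 88, 36, 39, 39, 42, 41, 35, 36]
241 [34, 38, 36, 34, 45, 63, 127, 157, 174, 129, 61, 39, 38, 37, 42, 40, 41, 38]
```

Carrier face centre is within about 0.3 px (0.5 mm) of the predicted line. I drop 1 mm, nudge, and thread softly with a light grip.

```bash
python3 -m creep '[[0,0.005,0,0.0009,0,0,0],[0,0.005,-0.0002,0,0,0,0],[0,0.003,0,0,0,0,0],[0,0,0,0,0,0,0],[0,0,0,0,0,0,0]]' 20
python3 -c "from h import *;to(674.9,-74.0,117.5,139.5)"
python3 -m creep '[[0,0.002,0,0,0,0,0],[0,0.002,0,0,0,0,0],[0,0.002,0,0,0,0,0],[0,0,0,0,0,0,0]]'
python3 -c "from h import *;to(674.9,-74.0,117.5,139.5)"
python3 -m creep '[[0,0.002,0,0,0,0,0],[0,0.002,0,0,0,0,0],[0,0,0,0,0,0,0]]'
python3 -c "from h import *;to(674.9,-74.0,117.5,139.5)"
```

```text
t: 8.3
tool_pos: [0.6892, -0.0863, 0.1172]
tool_rot: [1.086, 2.948, -0.0]
contact_force: [0.5, -0.2, -0.6]
opening: 0.0084
t 8.30 pos [689.2 -86.3 117.2] yaw 139.6 F [ 0.5 -0.2 -0.6] T [0.02 0.   0.01] open 8.4
shift mm now [18.9  0.1 -0.3] turn [0.  0.  0.1] shift after turn [18.9  0.  -0.3]
t: 8.7
tool_pos: [0.6845, -0.0824, 0.1171]
tool_rot: [-1.086, -2.948, -0.0]
contact_force: [-0.1, 0.1, -0.5]
opening: 0.0083
t 8.70 pos [684.5 -82.4 117.1] yaw 139.6 F [-0.1  0.1 -0.5] T [ 0.   -0.05 -0.05] open 8.3
shift mm now [12.8  0.1 -0.4] turn [-0.  -0.   0.1] shift after turn [12.8  0.1 -0.4]
t: 9.0
tool_pos: [0.6815, -0.0797, 0.117]
tool_rot: [-1.086, -2.948, 0.0]
contact_force: [0.3, -0.2, -0.6]
opening: 0.0079
t 9.00 pos [681.5 -79.7 117. ] yaw 139.6 F [ 0.3 -0.2 -0.6] T [-0.04 -0.03 -0.03] open 7.9
shift mm now [ 8.7  0.1 -0.5] turn [-0.  -0.   0.1] shift after turn [ 8.7  0.1 -0.5]
```

```bash
python3 -m creep '[[0,0.002,0,0,0,0,0],[0,0.002,0,0,0,0,0],[0,0.002,0,0,0,0,0],[0,0.002,0,0,0,0,0],[0,0,0,0,0,0,0]]'
python3 -c "from h import *;to(674.9,-74.0,117.5,139.5)"
python3 -m creep '[[0,0.003,0,0,0,0,0],[0,0.003,0,0,0,0,0],[0,0.003,0,0,0,0,0],[0,0.003,0,0,0,0,0],[0,0,0,0,0,0,0]]'
python3 -c "from h import *;to(674.9,-74.0,117.5,139.5)"
python3 - <<'E'
from h import *
from station import get_image
A=get_image("top");B=get_image("scene")
cv2.imwrite("pics/top3.png",A[:,:,::-1]);cv2.imwrite("pics/scene3.png",B[:,:,::-1])
a=A[130:220,310:400,::-1];b=B[200:290,270:360,::-1]
r=lambda i:cv2.resize(i,(400,400),interpolation=cv2.INTER_CUBIC)
cv2.imwrite("pics/c5.png",np.hstack([r(a),r(b)]))
E
```

```text
t: 9.5
tool_pos: [0.6754, -0.0745, 0.1171]
tool_rot: [-1.086, -2.948, 0.0]
contact_force: [0.1, 0.7, -1.1]
opening: 0.0084
t 9.50 pos [675.4 -74.5 117.1] yaw 139.6 F [ 0.1  0.7 -1.1] T [0.02 0.03 0.03] open 8.4
shift mm now [ 0.7  0.1 -0.4] turn [-0.  -0.   0.1] shift after turn [ 0.7  0.1 -0.4]
t: 10.0
tool_pos: [0.6661, -0.0666, 0.1171]
tool_rot: [-1.086, -2.948, -0.0]
contact_force: [0.8, -0.2, -0.5]
opening: 0.0084
t 10.00 pos [666.1 -66.6 117.1] yaw 139.6 F [ 0.8 -0.2 -0.5] T [ 0.   -0.03  0.02] open 8.4
shift mm now [-11.4   0.1  -0.4] turn [-0.  -0.   0.1] shift after turn [-11.4   0.1  -0.4]
```

View pics/c5.png

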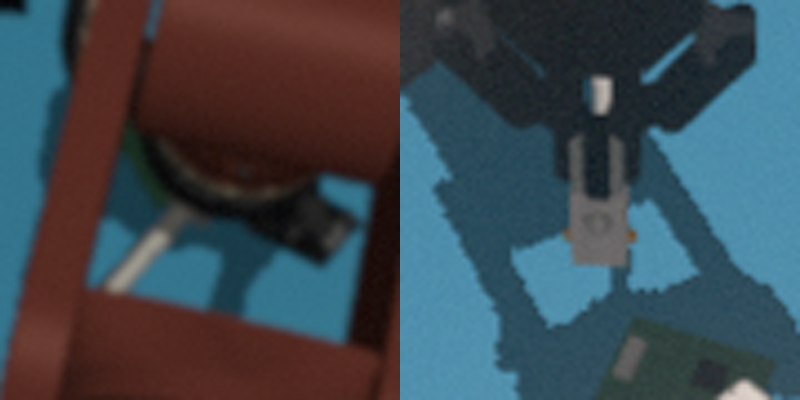

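The carrier is threaded: the bar end shows in the bore at (598,222), centred, and the forces are near zero. Now I slide to near the bend and compute waypoints.

```bash
python3 -m creep '[[0,0.004,0,0,0,0,0],[0,0.004,0,0,0,0,0],[0,0.004,0,0,0,0,0],[0,0.004,0,0,0,0,0],[0,0.004,0,0,0,0,0],[0,0.004,0,0,0,0,0],[0,0.004,0,0,0,0,0],[0,0.004,0,0,0,0,0],[0,0.004,0,0,0,0,0],[0,0.004,0,0,0,0,0],[0,0.004,0,0,0,0,0],[0,0.004,0,0,0,0,0],[0,0,0,0,0,0,0]]'
cat > path.py <<'E'
from h import *
import sys
def wp(p,s):
    P=barpts(p)[:,:2]*1e3;c=np.r_[0,np.cumsum(np.linalg.norm(np.diff(P,axis=0),axis=1))]
    S=np.linspace(s-10,s+10,41);Q=np.c_[np.interp(S,c,P[:,0]),np.interp(S,c,P[:,1])]
    if s+10>c[-1]: Q=Q[S<=c[-1]]
    d=Q[-1]-Q[0];m=(Q.max(0)+Q.min(0))/2
    t=d/np.linalg.norm(d);n=np.array([-t[1],t[0]]);w=(Q-Q[0])@n
    ctr=np.array([np.interp(s,c,P[:,0]),np.interp(s,c,P[:,1])])
    ctr=ctr+n*((w.max()+w.min())/2-(ctr-Q[0])@n)
    return ctr,np.degrees(np.arctan2(t[1],t[0]))
def rows(p,ss,cur):  # cur=(x,y,yaw) now
    x=np.array(cur[:2]);a=cur[2]
    for s in ss:
        q,b=wp(p,s);e=np.array([np.cos(np.radians(a)),np.sin(np.radians(a))]);d=q-x
        sx,sy=d@e,d@np.array([e[1],-e[0]])   # tool y = right of x (z down)
        turn=-((b-a+180)%360-180)
        sx,sy,turn=round(sx,1),round(sy,1),round(turn,1)
        print("s %.0f x %.1f y %.1f turn %.1f  yaw %.1f pos %s"%(s,sx,sy,turn,b%360,q.round(1)))
        x=x+sx*e+sy*np.array([e[1],-e[0]]);a-=turn
E
python3 - <<'E'
from path import *
p=[.6749,-.0740,np.radians(139.5),10.9]
to(*wp(p,60)[0],117.5,139.5)
from station import ctrl
o=ctrl.get_obs();X=np.array(o["tool_pos"])[:2]*1e3
rows(p,list(range(62,128,4)),(*X,139.6))
E
```

```text
t: 11.4
tool_pos: [0.6296, -0.0355, 0.117]
tool_rot: [-1.086, -2.948, -0.0]
contact_force: [1.1, -1.0, -1.5]
opening: 0.0084
t 11.40 pos [629.6 -35.5 117. ] yaw 139.6 F [ 1.1 -1.  -1.5] T [0.04 0.01 0.07] open 8.4
shift mm now [ 0.5  0.1 -0.5] turn [-0.  -0.   0.1] shift after turn [ 0.5  0.1 -0.5]
s 62 x 2.5 y 0.1 turn 0.1  yaw 139.5 pos [627.8 -33.7]
s 66 x 4.0 y 0.0 turn -0.5  yaw 140.0 pos [624.7 -31.1]
s 70 x 4.0 y -0.0 turn -2.0  yaw 142.0 pos [621.6 -28.6]
s 74 x 4.0 y -0.1 turn -2.0  yaw 144.0 pos [618.4 -26.2]
s 78 x 3.9 y -0.1 turn -2.4  yaw 146.4 pos [615.1 -24. ]
s 82 x 4.0 y -0.3 turn -4.0  yaw 150.4 pos [611.7 -22. ]
s 86 x 4.0 y 0.0 turn -3.5  yaw 153.9 pos [608.2 -20. ]
s 90 x 4.0 y -0.1 turn -2.6  yaw 156.5 pos [604.6 -18.4]
s 94 x 3.9 y -0.2 turn -4.2  yaw 160.7 pos [600.9 -17. ]
s 98 x 4.0 y -0.0 turn -3.8  yaw 164.5 pos [597.1 -15.7]
s 102 x 4.0 y -0.2 turn -2.7  yaw 167.2 pos [593.3 -14.8]
s 106 x 3.9 y -0.2 turn -4.2  yaw 171.4 pos [589.3 -14.1]
s 110 x 4.0 y 0.0 turn -3.6  yaw 175.0 pos [585.4 -13.5]
s 114 x 4.0 y -0.1 turn -2.5  yaw 177.5 pos [581.5 -13.3]
s 118 x 4.0 y -0.2 turn -4.0  yaw 181.5 pos [577.5 -13.4]
s 122 x 3.9 y -0.0 turn -3.5  yaw 185.0 pos [573.5 -13.5]
s 126 x 4.0 y -0.1 turn -2.0  yaw 187.0 pos [569.5 -13.9]
```

```bash
python3 -m creep '[[0,0.0025,0.0001,0,0,0,0.1],[0,0.004,0,0,0,0,-0.5],[0,0.004,0,0,0,0,-2],[0,0.004,-0.0001,0,0,0,-2],[0,0,0,0,0,0,0]]'
python3 -c "from h import *;to(618.4,-26.2,117.5,144)"
python3 -m creep '[[0,0.0039,-0.0001,0,0,0,-2.4],[0,0.004,-0.0003,0,0,0,-4],[0,0,0,0,0,0,0]]'
python3 -c "from h import *;to(611.7,-22,117.5,150.4)"
```

```text
t: 11.9
tool_pos: [0.6184, -0.0262, 0.117]
tool_rot: [-0.972, -2.987, -0.0]
contact_force: [-0.8, -0.7, -0.8]
opening: 0.0083
t 11.90 pos [618.4 -26.2 117. ] yaw 144.0 F [-0.8 -0.7 -0.8] T [-0.04 -0.02  0.01] open 8.3
shift mm now [ 0.   0.  -0.5] turn [-0. -0. -0.] shift after turn [ 0.   0.  -0.5]
t: 12.2
tool_pos: [0.6119, -0.0222, 0.117]
tool_rot: [-0.805, -3.037, -0.0]
contact_force: [0.1, -0.1, -0.3]
opening: 0.0083
t 12.20 pos [611.9 -22.2 117. ] yaw 150.3 F [ 0.1 -0.1 -0.3] T [-0.06  0.03  0.05] open 8.3
shift mm now [ 0.3  0.1 -0.5] turn [-0.  -0.  -0.1] shift after turn [ 0.3  0.1 -0.5]
```

```bash
python3 -m creep '[[0,0.004,0,0,0,0,-3.5],[0,0.004,-0.0001,0,0,0,-2.6],[0,0,0,0,0,0,0]]'
python3 -c "from h import *;to(604.6,-18.4,117.5,156.5)"
python3 -m creep '[[0,0.0039,-0.0002,0,0,0,-4.2],[0,0.004,0,0,0,0,-3.8],[0,0,0,0,0,0,0]]'
python3 -c "from h import *;to(597.1,-15.7,117.5,164.5)"
python3 -m creep '[[0,0.004,-0.0002,0,0,0,-2.7],[0,0.0039,-0.0002,0,0,0,-4.2],[0,0,0,0,0,0,0]]'
python3 -c "from h import *;to(589.3,-14.1,117.5,171.4)"
```

```text
t: 12.5
tool_pos: [0.6049, -0.0187, 0.1171]
tool_rot: [-0.644, -3.075, 0.0]
contact_force: [-0.5, 0.5, -1.4]
opening: 0.008
t 12.50 pos [604.9 -18.7 117.1] yaw 156.3 F [-0.5  0.5 -1.4] T [-0.03  0.05 -0.  ] open 8.0
shift mm now [ 0.4  0.2 -0.4] turn [-0.  -0.  -0.2] shift after turn [ 0.4  0.2 -0.4]
t: 12.8
tool_pos: [0.5975, -0.0161, 0.1171]
tool_rot: [0.428, 3.112, -0.0]
contact_force: [0.8, -0.1, -0.6]
opening: 0.0083
t 12.80 pos [597.5 -16.1 117.1] yaw 164.3 F [ 0.8 -0.1 -0.6] T [-0.05 -0.   -0.04] open 8.3
shift mm now [ 0.5  0.2 -0.4] turn [ 0.   0.  -0.2] shift after turn [ 0.5  0.3 -0.4]
t: 13.1
tool_pos: [0.5898, -0.0146, 0.1171]
tool_rot: [0.241, 3.132, -0.0]
contact_force: [0.1, 0.1, -1.3]
opening: 0.0085
t 13.10 pos [589.8 -14.6 117.1] yaw 171.2 F [ 0.1  0.1 -1.3] T [ 0.01 -0.03 -0.01] open 8.5
shift mm now [ 0.6  0.4 -0.4] turn [-0.   0.  -0.2] shift after turn [ 0.6  0.4 -0.4]
```

```bash
python3 -m creep '[[0,0.0044,0.0002,0,0,0,-3.8],[0,0.004,0,0,0,0,-2.5],[0,0,0,0,0,0,0]]'
python3 -c "from h import *;to(581.5,-13.3,117.5,177.5)"
python3 -m creep '[[0,0.004,-0.0002,0,0,0,-4],[0,0.0039,0,0,0,0,-3.5],[0,0,0,0,0,0,0]]'
python3 -c "from h import *;to(573.5,-13.5,117.5,185)"
python3 - <<'E'
from path import *
p=[.6749,-.0740,np.radians(139.5),10.9]
from station import ctrl,get_image
o=ctrl.get_obs();X=np.array(o["tool_pos"])[:2]*1e3
rows(p,list(range(126,190,4)),(*X,185))
A=get_image("top");cv2.imwrite("pics/c6.png",cv2.resize(A[110:310,260:460,::-1],(600,600),interpolation=cv2.INTER_CUBIC))
E
```

```text
t: 13.4
tool_pos: [0.5815, -0.0134, 0.1171]
tool_rot: [0.069, 3.141, -0.0]
contact_force: [-0.1, -0.3, -0.4]
opening: 0.0083
t 13.40 pos [581.5 -13.4 117.1] yaw 177.5 F [-0.1 -0.3 -0.4] T [-0.03 -0.02  0.01] open 8.3
shift mm now [ 0.   0.1 -0.4] turn [-0.  0. -0.] shift after turn [ 0.   0.1 -0.4]
t: 13.7
tool_pos: [0.5737, -0.0135, 0.1171]
tool_rot: [-0.136, 3.139, -0.0]
contact_force: [-0.0, -0.3, -0.9]
opening: 0.0082
t 13.70 pos [573.7 -13.5 117.1] yaw 185.0 F [-0.  -0.3 -0.9] T [-0.02 -0.01 -0.03] open 8.2
shift mm now [ 0.2  0.1 -0.4] turn [-0.  0. -0.] shift after turn [ 0.2  0.1 -0.4]
s 126 x 4.2 y 0.0 turn -2.0  yaw 187.0 pos [569.5 -13.9]
s 130 x 4.0 y -0.0 turn -2.0  yaw 189.0 pos [565.6 -14.4]
s 134 x 4.0 y -0.1 turn -1.4  yaw 190.4 pos [561.6 -15.1]
s 138 x 4.0 y -0.0 turn -0.0  yaw 190.4 pos [557.7 -15.8]
s 142 x 4.0 y -0.0 turn -0.0  yaw 190.4 pos [553.8 -16.6]
s 146 x 4.0 y -0.0 turn -0.0  yaw 190.4 pos [549.8 -17.3]
s 150 x 4.0 y -0.0 turn -0.0  yaw 190.4 pos [545.9 -18. ]
s 154 x 4.0 y -0.0 turn -0.0  yaw 190.4 pos [542.  -18.7]
s 158 x 4.0 y -0.0 turn -0.0  yaw 190.4 pos [538.  -19.4]
s 162 x 4.0 y -0.0 turn -0.0  yaw 190.4 pos [534.1 -20.2]
s 166 x 4.0 y -0.0 turn -0.0  yaw 190.4 pos [530.2 -20.9]
s 170 x 4.0 y -0.0 turn -0.0  yaw 190.4 pos [526.2 -21.6]
s 174 x 4.0 y -0.0 turn -0.0  yaw 190.4 pos [522.3 -22.3]
s 178 x 4.0 y -0.0 turn -0.0  yaw 190.4 pos [518.4 -23.1]
s 182 x 4.0 y -0.0 turn -0.0  yaw 190.4 pos [514.4 -23.8]
s 186 x 4.0 y -0.0 turn -0.0  yaw 190.4 pos [510.5 -24.5]
```

View pics/c6.png

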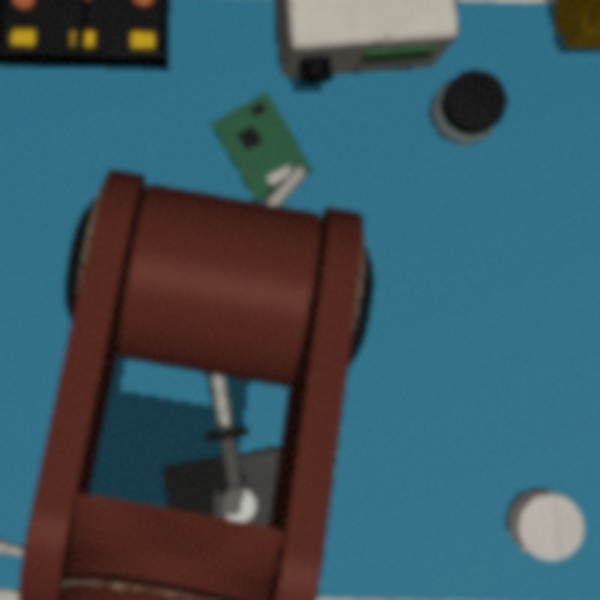

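Top view: the bar runs straight to the disc at (226,434), in line with the plan, and the forces are near zero. I continue along the far leg.

```bash
python3 -m creep '[[0,0.0042,0,0,0,0,-2],[0,0.004,0,0,0,0,-2],[0,0.004,-0.0001,0,0,0,-1.4],[0,0.004,0,0,0,0,0],[0,0,0,0,0,0,0]]'
python3 -c "
from h import *;to(557.7,-15.8,117.5,190.4)
print(ray('top',(335.3,253.5),.1))"
python3 -m creep '[[0,0.004,0,0,0,0,0],[0,0.004,0,0,0,0,0],[0,0.004,0,0,0,0,0],[0,0.004,0,0,0,0,0],[0,0,0,0,0,0,0]]'
python3 -c "from h import *;to(542,-18.7,117.5,190.4)"
```

```text
t: 14.25
tool_pos: [0.5573, -0.0159, 0.1171]
tool_rot: [0.286, -3.128, -0.0]
contact_force: [0.3, 0.3, -0.9]
opening: 0.0081
t 14.25 pos [557.3 -15.9 117.1] yaw 190.5 F [ 0.3  0.3 -0.9] T [ 0.04 -0.   -0.  ] open 8.1
shift mm now [-0.4 -0.  -0.4] turn [ 0.  -0.   0.1] shift after turn [-0.4 -0.  -0.4]
[ 0.49792244 -0.02769659  0.1       ]
t: 14.75
tool_pos: [0.5413, -0.0188, 0.117]
tool_rot: [0.288, -3.128, -0.0]
contact_force: [-0.1, -0.1, -0.8]
opening: 0.0081
t 14.75 pos [541.3 -18.8 117. ] yaw 190.5 F [-0.1 -0.1 -0.8] T [-0.03 -0.02  0.03] open 8.1
shift mm now [-0.7 -0.1 -0.5] turn [ 0.  -0.   0.1] shift after turn [-0.7 -0.1 -0.5]
```

```bash
python3 -m creep '[[0,0.004,0,0,0,0,0],[0,0.004,0,0,0,0,0],[0,0.004,0,0,0,0,0],[0,0.004,0,0,0,0,0],[0,0,0,0,0,0,0]]'
python3 -c "from h import *;to(508.6,-24.8,117.5,190.4)"
python3 -m creep '[[0,0.003,0,0,0,0,0],[0,0.003,0,0,0,0,0],[0,0.002,0,0,0,0,0],[0,0.002,0,0,0,0,0],[0,0.001,0,0,0,0,0],[0,0,0,0,0,0,0]]'
python3 -c "from h import *;to(508.6,-24.8,117.5,190.4)"
```

```text
t: 15.25
tool_pos: [0.5256, -0.0217, 0.117]
tool_rot: [0.288, -3.128, 0.0]
contact_force: [-0.5, -0.3, -1.3]
opening: 0.0087
t 15.25 pos [525.6 -21.7 117. ] yaw 190.5 F [-0.5 -0.3 -1.3] T [0.04 0.04 0.04] open 8.7
shift mm now [17.3  0.  -0.5] turn [ 0.  -0.   0.1] shift after turn [17.3 -0.  -0.5]
t: 15.85
tool_pos: [0.5152, -0.0236, 0.1171]
tool_rot: [-0.288, 3.128, -0.0]
contact_force: [0.4, 0.6, -1.1]
opening: 0.008
t 15.85 pos [515.2 -23.6 117.1] yaw 190.5 F [ 0.4  0.6 -1.1] T [ 0.01 -0.05 -0.03] open 8.0
shift mm now [ 6.7  0.1 -0.4] turn [-0.   0.   0.1] shift after turn [ 6.7  0.1 -0.4]
```

Now small steps to feel for the disc.

```bash
for i in 1 2; do python3 -m creep '[[0,0.001,0,0,0,0,0],[0,0.001,0,0,0,0,0],[0,0,0,0,0,0,0]]' | grep -E 'pos|force'; done
for i in 1 2; do python3 -m creep '[[0,0.0005,0,0,0,0,0],[0,0.0005,0,0,0,0,0],[0,0,0,0,0,0,0]]' | grep -E 'pos|force';done
```

```text
tool_pos: [0.5132, -0.024, 0.1171]
contact_force: [-0.1, -0.4, 0.1]
tool_pos: [0.5112, -0.0244, 0.1171]
contact_force: [0.2, 0.9, -0.3]
tool_pos: [0.5103, -0.0246, 0.1171]
contact_force: [1.0, -0.2, -0.8]
tool_pos: [0.5095, -0.0247, 0.1172]
contact_force: [0.2, 0.5, -2.0]
```

```bash
python3 -m creep '[[0,0.0005,0,0,0,0,0],[0,0.0005,0,0,0,0,0],[0,0,0,0,0,0,0]]' | grep -E 'pos|force'
python3 -m creep '[[0,0.0005,0,0,0,0,0],[0,0,0,0,0,0,0]]' | grep -E 'pos|force'
python3 - <<'E'
from h import *
from station import get_image
A=get_image("top");B=get_image("scene")
cv2.imwrite("pics/top7.png",A[:,:,::-1]);cv2.imwrite("pics/scene7.png",B[:,:,::-1])
a=A[215:285,300:370,::-1];b=B[150:220,250:320,::-1]
r=lambda i:cv2.resize(i,(400,400),interpolation=cv2.INTER_CUBIC)
cv2.imwrite("pics/c7.png",np.hstack([r(a),r(b)]))
E
```

```text
tool_pos: [0.5093, -0.0248, 0.1172]
contact_force: [5.5, 0.7, -4.8]
tool_pos: [0.5093, -0.0248, 0.1172]
contact_force: [6.9, 1.0, -5.8]
```

View pics/c7.png

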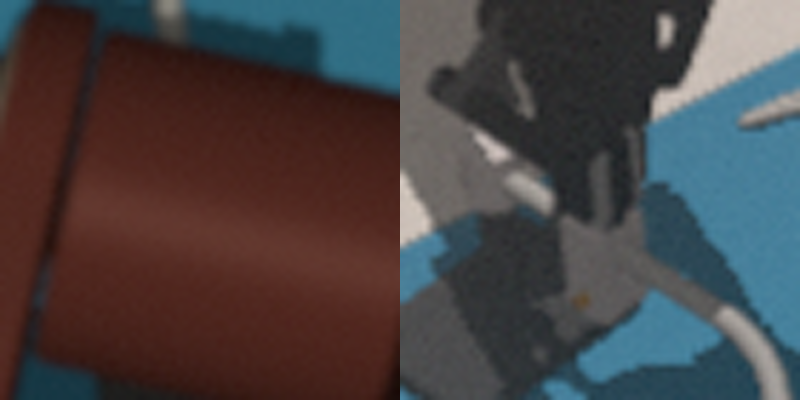

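The carrier is against the disc: steady 7 N, at the predicted spot to within 1 mm. In the scene view the block sits on the far leg at (600,270). I relax the push, lower it onto the bar and open.

```bash
python3 -m creep '[[0,-0.0005,0,0,0,0,0],[0,-0.0005,0,0,0,0,0],[0,0,0,0.0005,0,0,0],[0,0,0,0.0005,0,0,0],[0,0,0,0,0,0,0]]' | grep -E 'pos|force'
python3 -m creep '[[0.1,0,0,0,0,0,0],[0.2,0,0,0,0,0,0],[0.3,0,0,0,0,0,0],[0.45,0,0,0,0,0,0],[0.6,0,0,0,0,0,0],[0.6,0,0,0,0,0,0],[0.6,0,0,0,0,0,0]]' | grep -E 'pos|force|open'
python3 -m creep '[[0.6,0,0,-0.005,0,0,0],[0.6,0,0,-0.01,0,0,0],[0.6,0,0,-0.02,0,0,0],[0.6,0,0,-0.03,0,0,0],[0.6,0,0,-0.03,0,0,0],[0.6,0,0,-0.03,0,0,0],[0.6,0,0,-0.03,0,0,0],[0.6,0,0,-0.03,0,0,0],[0.6,0,0,0,0,0,0]]' | grep -E 'pos|force|open'
python3 -c "from h import *;to(450,200,300,190.4)"
```

```text
tool_pos: [0.5094, -0.0249, 0.1168]
contact_force: [3.0, 1.7, 2.1]
tool_pos: [0.5088, -0.0248, 0.116]
contact_force: [-0.1, -0.4, 0.6]
opening: 0.0513
tool_pos: [0.5111, -0.0252, 0.3081]
contact_force: [0.6, -1.4, 0.1]
opening: 0.0515
t 19.75 pos [511.1 -25.2 308.1] yaw 190.5 F [ 0.6 -1.4  0.1] T [ 0.01 -0.03 -0.02] open 51.5
shift mm now [ 18.9 232.6   7. ] turn [-0.2  0.6  0.1] shift after turn [ 19.4 232.5   8.1]
```

Swing the arm aside to see.

```bash
python3 -m creep '[[0.6,0.004,0.04,0,0,0,0],[0.6,0.004,0.04,0,0,0,0],[0.6,0.004,0.04,0,0,0,0],[0.6,0.004,0.04,0,0,0,0],[0.6,0.004,0.04,0,0,0,0],[0.6,0,0.04,0,0,0,0],[0.6,0,0.04,0,0,0,0],[0.6,0,0,0,0,0,0],[0.6,0,0,0,0,0,0]]' | grep -E 'pos|force'
python3 - <<'E'
from h import *
from station import get_image
A=get_image("top");B=get_image("scene")
cv2.imwrite("pics/top8.png",A[:,:,::-1]);cv2.imwrite("pics/scene8.png",B[:,:,::-1])
a=A[215:285,300:370,::-1];b=B[150:220,250:320,::-1]
r=lambda i:cv2.resize(i,(400,400),interpolation=cv2.INTER_CUBIC)
cv2.imwrite("pics/c8.png",np.hstack([r(a),r(b)]))
for n in("scene","top"):
    e,_=proj(n,[[.5088,-.0248,.147],[.5088,-.0248,.067],[.499,-.0266,.1]]);o=([300,215],[250,150])[n=="scene"]
    print(n,((e-o)*400/70).round().tolist())
E
```

```text
tool_pos: [0.4375, 0.2473, 0.3008]
contact_force: [0.1, 0.1, 0.3]
scene [[194.0, 143.0], [207.0, 298.0], [183.0, 225.0]]
top [[198.0, 193.0], [192.0, 186.0], [199.0, 217.0]]
```

View pics/c8.png

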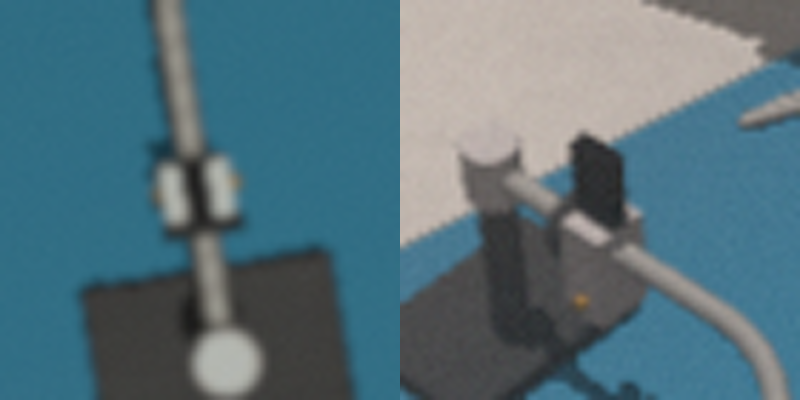

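The carrier hangs upright, its block at (198,193) in the top half right against the disc at (205,225), with the gripper clear.

```bash
python3 -m creep '[[0.6,0,0,0,0,0,0],[0.6,0,0,0,0,0,0],[0.6,0,0,0,0,0,0]]' | head -1; python3 -c "from station import finish_job;print(finish_job())"
```

```text
t: 21.05
the job is handed in; nothing more can be done
None
```

The carrier is threaded on the bar and sits at the stop disc. I released it there and handed the job in at 21 s of the 72 s allowed.

- **Sliding:** readings between steps stayed within about 2 N on the near leg, round the bend and along the far leg. The push against the disc read up to about 9 N in total on the tool (7 N along the bar, 6 N vertical), well under the 25 N limit. I eased it back before letting go.
- **Final position:** the disc was felt within 1 mm of where the fitted bar model put it. The last pictures from both cameras show the carrier hanging upright against the disc, with the gripper well clear.
- **Bystanders:** none was touched as far as the forces and pictures show, but I did not measure their positions again at the end.
- **Disagreements:** the two camera fits of the bar differed by 1–2 mm, within the calibration error. The arm settled up to 1 mm off the commanded height when it gripped the carrier and again before threading. Neither caused trouble in threading.

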